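# Tip the parts bin onto its base and push it home on the shelf

### The job

One of the red parts bins on the pulled-out shelf has been left standing on its end. Tip it over by pushing near its top, so that it comes down onto its base with the open side up, then push it along the shelf until its front end is fully home and square against the raised rear rail. Only push it, never lift or carry it, and leave the other bin and the things on the bench where they are.

Things in the scene. Friction and masses are not known exactly. Their poses are not given: they have to be found in the camera images.
- shelf: dark steel pulled-out shelf, a fixed flat deck on the bench: 400 mm along its x, y from -225 to +205 mm, deck top 30 mm above its origin (on the bench top). z up, its y within 0.15 rad of world y. Two bays side by side, centred at x = -85 and +85 mm: one has the bin on end, the other the seated neighbour; which is which varies.
- rail_stop (a point): on the shelf, at deck height, middle of the inner face of the rear rail (shelf frame 0, -210, 30 mm). The rail runs along the shelf's whole -y edge, 15 mm thick and 25 mm high above the deck; this face is the stop for the bins.
- bin: loose red open bin standing on end: 160 long (z), 110 wide (x), 70 mm deep (y), walls 4 mm, 0.2-0.45 kg, 46 x 16 mm slot near the rim in each end. Origin: centre of the end it first stands on. z up at the start. y points out of its open side: at first along the shelf's y, away from the rail (within 0.1 rad), closed floor facing the rail. When it sits right, y is up and z points at the rail.
- bin_heel (a point): middle of the bin's lower edge on the floor side (bin frame 0, -35, 0 mm): the edge it turns on when its top is pushed towards the rail (the bin's -y); it stays on the deck throughout
- bin_lead (a point): middle of the bin's front bottom edge (bin frame 0, -35, 160 mm): on top, on the floor side, at the start; once tipped, this is the bottom of the end wall that must meet the rear rail
- bin_rim (a point): middle of the topmost edge of the open side (bin frame 0, +35, 160 mm): at the start 160 mm above the deck, the edge of the upper end wall to push against; it rises to 175 mm as the bin turns, and past about 25 degrees the bin falls over by itself
- neighbour: the other red bin, same size, with small cartons in it, loose, sitting on its base in the other bay, about 2 mm from the rear rail, its 160 mm length along the shelf's y; top 70 mm above the deck; origin under its centre, z up. Not to be moved.
- tape: cardboard tape core, ring 96 mm across, 48 mm high, on the bench to the left of the shelf; origin at the centre of its underside. Not to be moved.
- can: plain metal can, 56 mm across, 120 mm high, on the bench to the left of the shelf; origin at the centre of its underside. Not to be moved.
Mind the look-alikes: they are no part of the job. Leave any grey look-alike of the bin alone.

How it is judged:
On the way, in this order (a step that is already met when the one before it is completed fails the run):
1. the bin has been tipped and sits flat on its base, open side up (angle between bin's own y axis and vertical below 0.1 rad and height (world z) of each of bin_lead, bin_heel below 0.04 m), for 0.2 s.
2. the bin's front end has been pushed home against the rear rail (y of bin_lead in the frame of shelf below -0.202 m and angle between bin's own y axis and vertical below 0.1 rad), for 0.1 s.
At the end, for the whole second after the job is handed in: The bin sits flat on its base on the deck, open side up (within 0.06 rad), at rest, its front end within 8 mm of the rear rail's inner face and square to it (within 0.1 rad), all of its width on the shelf (angle between bin's own y axis and vertical below 0.06 rad and height (world z) of each of bin_lead, bin_heel below 0.036 m and y of bin_lead in the frame of shelf between -0.215 and -0.202 m and angle between the z axis of bin and the y axis of shelf, either way round below 0.1 rad and x of bin_lead in the frame of shelf between -0.15 and 0.15 m and linear speed of bin below 0.01 m/s); the robot touches nothing.
It fails at once if the bin is lifted or carried, or tipped the wrong way: the edge it should turn on leaves the deck by more than 20 mm (height (world z) of bin_heel above 0.05 m).
It fails at once if the bin is lifted: its topmost edge rises more than 195 mm above the deck (height (world z) of bin_rim above 0.225 m).
It fails at once if the other bin is moved by more than 15 mm (distance of neighbour from where it was at the start of the episode above 0.015 m).
It fails at once if the tape core or the can is moved by more than 15 mm (distance of any of tape, can from where it was at the start of the episode above 0.015 m).
It also fails if it takes over 45 s, if anything falls off the work surface, if the arm or the gripper's body presses on something with over 40 N, if the wrist force passes 120 N, or if a joint passes its speed limit or range.

### The arm

A 6-joint arm with a two-finger parallel gripper is mounted at the origin on the work surface. World frame = base frame: x ahead of the robot, y to its left, z up, the work surface at z = 0. Lengths are in m, angles in rad, forces in N, time in s.
With the tool pointing down it reaches from about 0.425 to 0.95 m from the base axis. Payload 3.5 kg.
Tool frame: the origin (TCP) lies on the mounting face of the last link; the fingertips stand 173 mm ahead of it and the grasp point (between the pads) lies 155 mm ahead of it; z points along the fingers, x is the direction in which the jaws open and shut, and the axes are right-handed (so a half turn about z gives the same grasp; the last joint's range is limited). The gripper opens to 85 mm and grips with 20 to 120 N. Pads are 22 mm wide; open, the fingers measure 114 mm over their backs; the gripper's body (76 mm by 85 mm) begins 54 mm behind the grasp point. The pads swing forward as they close: fully open they stand 13 mm farther back than shut.
Start: joints at [1.049, 0.286, 1.577, -0, 1.279, -0.15], TCP at [0.245, 0.629, 0.405] pointing down, gripper open.
Joint ranges: [-2.77, 2.77], [-0.9, 2.22], [0.21, 2.48], [-1.53, 4.67], [0.24, 2.81], [-2.84, 2.84]. Speed limits (rad/s): [2.79, 2.79, 3.14, 3.14, 3.14, 3.14].

### API

Orientations are given as a unit quaternion [x, y, z, w].
In Python, from plant import get_state, read_camera, sign_off gives the robot as it stands.
- The arm moves only by the shell command python3 -m jog 'ROWS' [FORCE]. ROWS is JSON, a list of rows, each an object of numbers: "grip": the closure, from 0 (fully open) to 1 (shut); "x", "y", "z": the shift along the tool's x, y, z in mm; "rx", "ry", "rz": the turn, a rotation vector about the tool's x, y, z in degrees. A call has 1 to 8 rows; each row shifts and turns the commanded pose from where the row before left it, along the tool's axes as they then stand; what a row does not reach is not made up. A row lasts 1/12 s, in which the tool goes at most 41.7 mm and 7.16 degrees, less where a joint would pass 70% of its speed; a pose out of reach is approached as far as the arm can. A call with a gripper value outside its range is refused whole. The fingers move at their own pace and stop on an object; FORCE is the grip in N (left out, the last holds). Time passes only in rows, so rows that do not move let the fingers close. It gives the time, the measured TCP pose, the force and the opening at its end, in the units of the state.
- get_state(): the state, without advancing time (a new reading comes with each control period).
- read_camera(name): name is "scene" or "top" or "wrist"; returns a dict with "frame" (420x560x3 uint8, red, green, blue), "intrinsics" (3x3 intrinsics, pixels), "R" (3x3) and "t" (3): a world point X has camera coordinates R X + t. Camera axes: x right, y down, z forward; pixel columns grow to the right and rows downward; lengths in m; the calibration is good to about 2 mm. A picture is of the moment at which its call begins. There is no depth.
- sign_off(): hands the job in, once; it reports no verdict.
The state is a dict: "time": time; "qpos": joint angles; "dq": joint speeds; "joint_efforts": joint torques, N m; "eef_pos": TCP position; "tcp_rot": TCP orientation; "contact_force": force on the tool from outside, world axes, zero at the start; "wrist_torque": the same for the moment, N m; "opening": opening from 0.0 (shut) to 1.0 (fully open).
Only numpy, scipy, OpenCV 4.12 (cv2) and the standard library are available. Lean on these libraries where they do the work, as an engineer would, in place of code of your own. Each camera call takes 0.05 s, during which the arm holds its last target.

## Working session

There is one attempt and no reset: what is moved stays moved. The work goes in short steps, Python scripts to look and compute and a shell command to move; the robot and the scene stay as the last step left them, time stands still between calls to the robot, and variables do not carry over. Pictures are saved under pics/ and viewed, and the job is handed in when it is done.

```bash
ls; mkdir -p pics
python3 - <<'E'
from plant import *
import cv2
s=get_state();print(s)
for n in ["scene","top","wrist"]:
    c=read_camera(n);cv2.imwrite(f"pics/{n}0.png",c["frame"][:,:,::-1]);print(n,c["intrinsics"],c["R"],c["t"])
E
```

```text
pics
{'time': 0.0, 'qpos': array([ 1.04899424e+00,  2.87159714e-01,  1.57818132e+00,  1.71306600e-05,
        1.27858113e+00, -1.50005230e-01]), 'dq': array([ 0.00173508, -0.00114981, -0.00108259,  0.00028643, -0.00108004,
        0.00149964]), 'joint_efforts': array([-9.31163522e-04, -4.05988312e+01, -2.92622834e+01, -2.00888339e-04,
        5.85474452e-03,  2.32762051e-05]), 'eef_pos': array([0.24506708, 0.62866815, 0.40334833]), 'tcp_rot': array([ 8.25618821e-01,  5.64227087e-01, -1.05261901e-03,  4.98713207e-04]), 'contact_force': array([ 0.34981111, -0.62556755,  0.62788499]), 'wrist_torque': array([-0.00951646, -0.00077148,  0.02674874]), 'opening': 1.0019463894353022}
scene [[450.35003869   0.         281.88185745]
 [  0.         450.35003869 210.43170902]
 [  0.           0.           1.        ]] [[ 3.96368066e-01  9.18091589e-01 -4.36501568e-04]
 [ 7.31705318e-01 -3.16186540e-01 -6.03848822e-01]
 [-5.54526540e-01  2.39026999e-01 -7.97098745e-01]] [-0.21262418 -0.29183763  1.63663596]
top [[382.74136075   0.         287.88091101]
 [  0.         382.74136075 209.99072627]
 [  0.           0.           1.        ]] [[-0.00921072 -0.99993967  0.00598471]
 [-0.98517548  0.00804912 -0.17136068]
 [ 0.17130217 -0.00747434 -0.98519019]] [-2.75048819e-05  5.40009076e-01  9.70405001e-01]
wrist [[333.55229305   0.         274.698385  ]
 [  0.         333.55229305 206.83953484]
 [  0.           0.           1.        ]] [[ 0.36303476  0.93177286 -0.00225804]
 [ 0.89618932 -0.34850541  0.27456999]
 [ 0.25504992 -0.10170208 -0.96156447]] [-0.67424937 -0.03556297  0.37901096]
```

View pics/scene0.png

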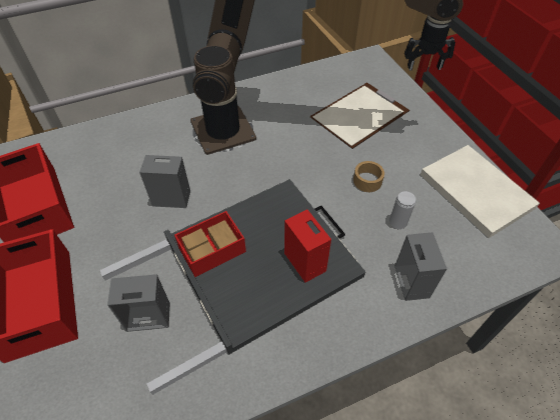

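View pics/top0.png

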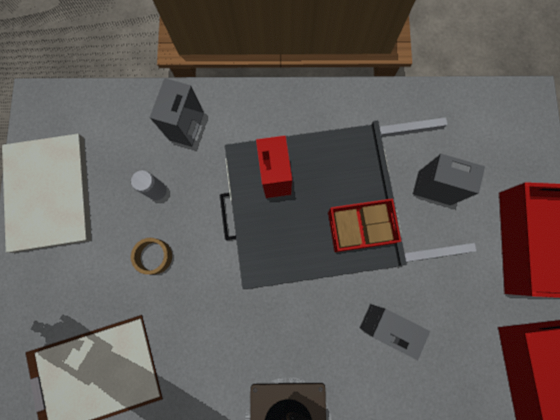

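View pics/wrist0.png

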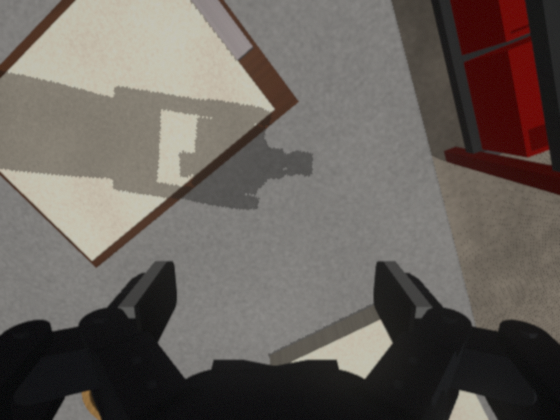

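Top view: the rear rail is at right (col ~380–405), the bin on end stands in the far bay (~275,165), and the neighbour is at ~(365,225). The can is at (145,183) and the tape at (152,256), both left of the shelf. I'll zoom in to measure corners.

Run:
```python
import cv2
a=cv2.imread("pics/top0.png");cv2.imwrite("pics/z1.png",cv2.resize(a[110:300,210:420],None,fx=3.1,fy=3.1,interpolation=cv2.INTER_CUBIC))
a=cv2.imread("pics/scene0.png");cv2.imwrite("pics/z2.png",cv2.resize(a[170:355,150:390],None,fx=3.2,fy=3.2,interpolation=cv2.INTER_CUBIC))
```

```text
(no output)
```

View pics/z1.png

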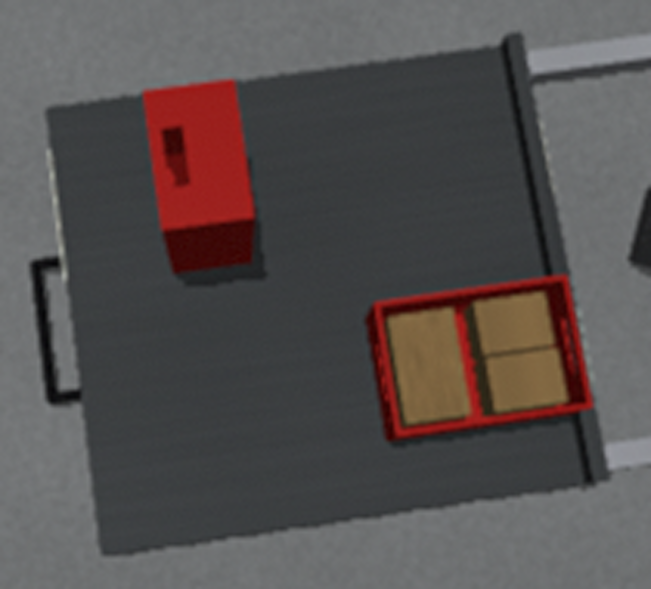

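View pics/z2.png

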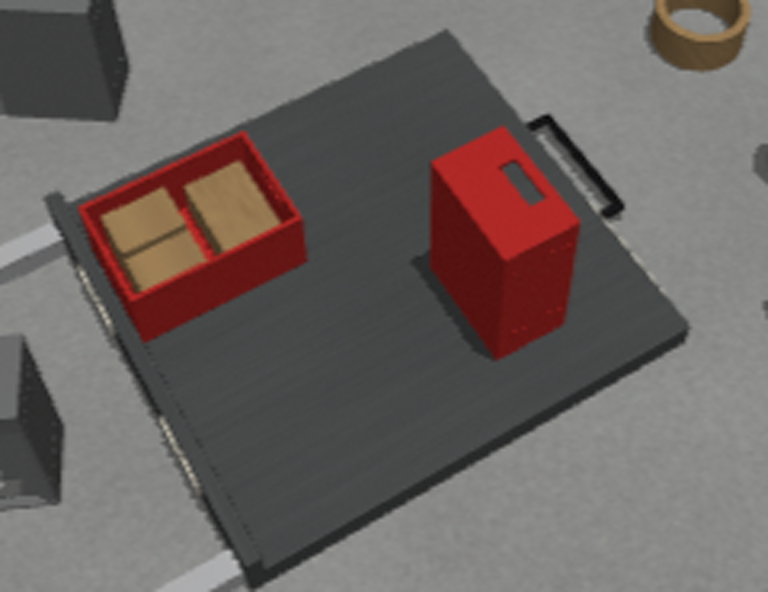

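```bash
cat > h.py <<'E'
import numpy as np, json
from scipy.optimize import least_squares
def proj(c,X):
    p=np.asarray(X)@c["R"].T+c["t"]; q=p@c["intrinsics"].T; return q[:,:2]/q[:,2:]
def rz(a): return np.array([[np.cos(a),-np.sin(a),0],[np.sin(a),np.cos(a),0],[0,0,1]])
def fit(obs,x0):  # obs: list (cam, pts_local Nx3, pix Nx2)
    def r(p): 
        T=np.array([p[0],p[1],0]); return np.concatenate([(proj(c,L@rz(p[2]).T+T)-px).ravel() for c,L,px in obs])
    s=least_squares(r,x0); return s.x,s.fun
E
python3 - <<'E'
from h import *; from plant import read_camera
top=read_camera("top");sc=read_camera("scene")
zt=lambda l:np.array(l)/3.1+[210,110]
zs=lambda l:np.array(l)/3.2+[150,170]
# shelf corners front far(+x,+y), front near(-x,+y)
L=np.array([[.2,.205,.03],[-.2,.205,.03]])
o=[(top,L,zt([[47,107],[103,553]])),(sc,L,zs([[688,326],[447,31]]))]
s,f=fit(o,[.7,0,0]);print("shelf",s.round(4),f.round(1))
L=np.array([[.055,.035,.19],[.055,-.035,.19],[-.055,-.035,.19],[-.055,.035,.19]])
o=[(top,L,zt([[144,91],[235,80],[255,217],[163,230]])),(sc,L,zs([[579,222],[505,260],[431,162],[505,127]]))]
b,f=fit(o,[.7,0,0]);print("bin",b.round(4),f.round(1))
L=np.array([[.055,.08,.1],[.055,-.08,.1],[-.055,-.08,.1],[-.055,.08,.1]])
o=[(top,L,zt([[368,300],[570,276],[592,408],[390,440]])),(sc,L,zs([[303,218],[130,293],[80,209],[245,133]]))]
n,f=fit(o,[.6,-.1,0]);print("nb",n.round(4),f.round(1))
def loc(p): return (rz(s[2]).T@np.array([p[0]-s[0],p[1]-s[1],0]))[:2]
print("bin in shelf",loc(b),b[2]-s[2],"nb",loc(n),n[2]-s[2])
# can, tape rough: can top
for nm,px,z in [("can",(141,180),.12),("tape",(152,254),.048)]:
    ray=top["R"].T@np.linalg.inv(top["intrinsics"])@[*px,1]; C=-top["R"].T@top["t"]
    print(nm,C+ray*(z-C[2])/ray[2])
E
```

```text
shelf [ 0.5608 -0.0624  0.137 ] [-0.  -0.6  0.   0.7  0.4  0.5 -0.4 -0.5]
bin [0.6347 0.0277 0.1294] [-0.3 -0.2 -0.2 -0.5 -0.1  0.2 -0.5  0.1  0.1  0.1 -0.4  0.5 -0.4 -0.2
 -0.6 -0.3]
nb [ 0.492  -0.1969  0.1246] [ 1.3  0.6 -1.4  0.1 -0.5  0.5  1.  -1.2  0.1 -0.2  0.2  2.2 -0.2 -1.4
  0.4 -1.2]
bin in shelf [0.08557717 0.07914692] -0.00760377647028132 nb [-0.08649875 -0.1238248 ] -0.012387790420653216
can [0.60603374 0.36096869 0.12      ]
tape [0.42667084 0.3490976  0.048     ]
```

```bash
python3 -m jog '[{"rz":6.76,"grip":0.3},{"rz":6.76,"grip":0.3},{"rz":6.76,"grip":0.3},{"rz":6.76,"grip":0.3},{"rz":6.76,"grip":0.3},{"rz":6.76,"grip":0.3},{"rz":6.76,"grip":0.3},{"rz":6.76,"grip":0.3}]' && python3 -m jog '[{"rz":6.76,"grip":0.3},{"grip":0.3},{"grip":0.3}]'
cat > st.py <<'E'
from h import *; from plant import get_state
from scipy.spatial.transform import Rotation as R
S=np.array([.5608,-.0624,.137])
s=get_state(); r=R.from_quat(s["tcp_rot"]).as_matrix()
p=s["eef_pos"]; l=rz(S[2]).T@(p-[S[0],S[1],0])
print("t",round(s["time"],2),"tcp",p.round(4),"shelf",l.round(4),"xang_rel_deg",round(np.degrees(np.arctan2(r[1,0],r[0,0])-S[2]),2),"zax",r[:,2].round(4),"F",s["contact_force"].round(2),"open",round(s["opening"],3))
import sys
if len(sys.argv)>3:
    t=np.array([float(a) for a in sys.argv[1:4]])
    T=rz(S[2])@t+[S[0],S[1],0]; print("delta tool mm",(r.T@(T-p)*1e3).round(1))
E
python3 st.py 0.0856 0.165 0.343
```

```text
t 0.25 tcp [0.2451 0.6288 0.404 ] shelf [-0.2183  0.7278  0.404 ] xang_rel_deg 60.85 zax [-5.e-04 -1.e-03 -1.e+00] F [ 0.15 -1.05 -0.24] open 0.999
delta tool mm [-343.4  539.6   61.3]$[0]: bad value
```

```bash
python3 -m jog '[{"grip":0.3}]'; echo; python3 -m jog '[{"rz":6}]';echo; python3 -m jog --help | head -20
```

```text
$[0]: bad value
$[0]: bad value
invalid input: not JSON, or not a number
```

```bash
python3 -m jog '[{"grip":0.3,"x":0,"y":0,"z":0,"rx":0,"ry":0,"rz":6.76}]'; python3 st.py
```

```text
time: 0.33
eef_pos: [0.2452, 0.6288, 0.4043]
tcp_rot: [0.858, 0.514, -0.0, 0.0]
contact_force: [-0.1, 0.5, 0.0]
opening: 0.881
t 0.33 tcp [0.2452 0.6288 0.4043] shelf [-0.2183  0.7279  0.4043] xang_rel_deg 53.99 zax [-3.e-04 -6.e-04 -1.e+00] F [-0.14  0.53  0.01] open 0.881
```

All keys are required. Finishing the turn.

```bash
python3 -m jog '[{"grip":0.3,"x":0,"y":0,"z":0,"rx":0,"ry":0,"rz":6.76},{"grip":0.3,"x":0,"y":0,"z":0,"rx":0,"ry":0,"rz":6.76},{"grip":0.3,"x":0,"y":0,"z":0,"rx":0,"ry":0,"rz":6.76},{"grip":0.3,"x":0,"y":0,"z":0,"rx":0,"ry":0,"rz":6.76},{"grip":0.3,"x":0,"y":0,"z":0,"rx":0,"ry":0,"rz":6.76},{"grip":0.3,"x":0,"y":0,"z":0,"rx":0,"ry":0,"rz":6.76},{"grip":0.3,"x":0,"y":0,"z":0,"rx":0,"ry":0,"rz":6.76},{"grip":0.3,"x":0,"y":0,"z":0,"rx":0,"ry":0,"rz":6.76}]'; python3 st.py 0.0856 0.165 0.343
```

```text
time: 1.0
eef_pos: [0.2451, 0.6288, 0.4045]
tcp_rot: [0.998, 0.066, -0.0, 0.0]
contact_force: [-0.3, -0.8, 0.1]
opening: 0.698
t 1.0 tcp [0.2451 0.6288 0.4045] shelf [-0.2183  0.7279  0.4045] xang_rel_deg -0.32 zax [-2.e-04 -3.e-04 -1.e+00] F [-0.27 -0.84  0.15] open 0.698
delta tool mm [307.1 561.1  61.6]
```

```bash
python3 -m jog '[{"grip":0.3,"x":12.8,"y":23.4,"z":0,"rx":0,"ry":0,"rz":0},{"grip":0.3,"x":12.8,"y":23.4,"z":0,"rx":0,"ry":0,"rz":0},{"grip":0.3,"x":12.8,"y":23.4,"z":0,"rx":0,"ry":0,"rz":0},{"grip":0.3,"x":12.8,"y":23.4,"z":0,"rx":0,"ry":0,"rz":0},{"grip":0.3,"x":12.8,"y":23.4,"z":0,"rx":0,"ry":0,"rz":0},{"grip":0.3,"x":12.8,"y":23.4,"z":0,"rx":0,"ry":0,"rz":0},{"grip":0.3,"x":12.8,"y":23.4,"z":0,"rx":0,"ry":0,"rz":0},{"grip":0.3,"x":12.8,"y":23.4,"z":0,"rx":0,"ry":0,"rz":0}]'; python3 -m jog '[{"grip":0.3,"x":12.8,"y":23.4,"z":0,"rx":0,"ry":0,"rz":0},{"grip":0.3,"x":12.8,"y":23.4,"z":0,"rx":0,"ry":0,"rz":0},{"grip":0.3,"x":12.8,"y":23.4,"z":0,"rx":0,"ry":0,"rz":0},{"grip":0.3,"x":12.8,"y":23.4,"z":0,"rx":0,"ry":0,"rz":0},{"grip":0.3,"x":12.8,"y":23.4,"z":0,"rx":0,"ry":0,"rz":0},{"grip":0.3,"x":12.8,"y":23.4,"z":0,"rx":0,"ry":0,"rz":0},{"grip":0.3,"x":12.8,"y":23.4,"z":0,"rx":0,"ry":0,"rz":0},{"grip":0.3,"x":12.8,"y":23.4,"z":0,"rx":0,"ry":0,"rz":0}]'; python3 st.py 0.0856 0.165 0.343
```

```text
time: 1.67
eef_pos: [0.3727, 0.4563, 0.4047]
tcp_rot: [0.998, 0.069, -0.0, 0.0]
contact_force: [0.5, 0.9, 0.9]
opening: 0.697
time: 2.33
eef_pos: [0.4998, 0.2848, 0.4047]
tcp_rot: [0.998, 0.069, 0.0, -0.0]
contact_force: [-0.0, -0.1, -0.1]
opening: 0.7
t 2.33 tcp [0.4998 0.2848 0.4047] shelf [-0.013   0.3523  0.4047] xang_rel_deg 0.01 zax [ 0.  0. -1.] F [-0.03 -0.12 -0.05] open 0.7
delta tool mm [ 98.6 187.3  61.7]
```

```bash
python3 -m jog '[{"grip":0.3,"x":12.3,"y":23.4,"z":0,"rx":0,"ry":0,"rz":0},{"grip":0.3,"x":12.3,"y":23.4,"z":0,"rx":0,"ry":0,"rz":0},{"grip":0.3,"x":12.3,"y":23.4,"z":0,"rx":0,"ry":0,"rz":0},{"grip":0.3,"x":12.3,"y":23.4,"z":12,"rx":0,"ry":0,"rz":0},{"grip":0.3,"x":12.3,"y":23.4,"z":12,"rx":0,"ry":0,"rz":0},{"grip":0.3,"x":12.3,"y":23.4,"z":12,"rx":0,"ry":0,"rz":0},{"grip":0.3,"x":12.3,"y":23.4,"z":12,"rx":0,"ry":0,"rz":0},{"grip":0.3,"x":12.3,"y":23.4,"z":12,"rx":0,"ry":0,"rz":0}]'; python3 st.py 0.0856 0.165 0.343
python3 - <<'E'
from plant import *
import cv2
for n in ["top","scene"]:
    c=read_camera(n);cv2.imwrite(f"pics/{n}1.png",c["frame"][:,:,::-1])
E
```

```text
time: 3.0
eef_pos: [0.6229, 0.1128, 0.3441]
tcp_rot: [0.998, 0.068, -0.0, -0.0]
contact_force: [0.6, 1.0, -0.0]
opening: 0.699
t 3.0 tcp [0.6229 0.1128 0.3441] shelf [0.0854 0.1651 0.3441] xang_rel_deg 0.0 zax [-0.  0. -1.] F [ 0.65  0.96 -0.02] open 0.699
delta tool mm [0.2 0.1 1.1]
```

View pics/top1.png

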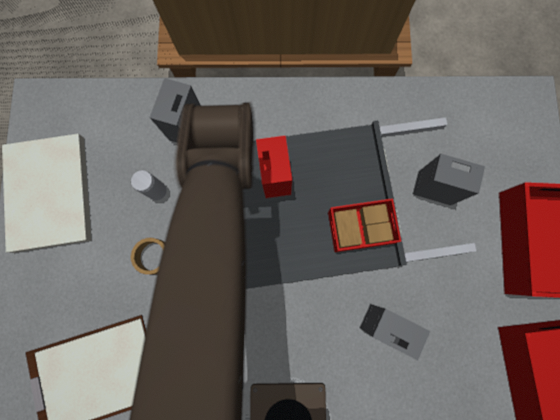

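View pics/scene1.png

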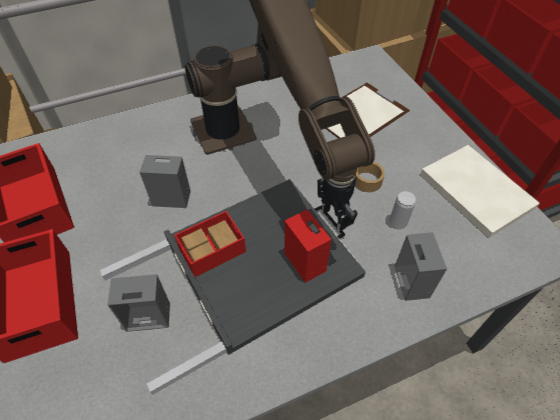

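The fingers (scene ~(343,230)) are just behind the bin's open side. Starting the tip push.

```bash
python3 -m jog '[{"grip":0.3,"x":0,"y":9,"z":3,"rx":0,"ry":0,"rz":0},{"grip":0.3,"x":0,"y":9,"z":3,"rx":0,"ry":0,"rz":0},{"grip":0.3,"x":0,"y":9,"z":0,"rx":0,"ry":0,"rz":0},{"grip":0.3,"x":0,"y":6,"z":0,"rx":0,"ry":0,"rz":0},{"grip":0.3,"x":0,"y":6,"z":0,"rx":0,"ry":0,"rz":0},{"grip":0.3,"x":0,"y":6,"z":0,"rx":0,"ry":0,"rz":0},{"grip":0.3,"x":0,"y":6,"z":0,"rx":0,"ry":0,"rz":0},{"grip":0.3,"x":0,"y":6,"z":0,"rx":0,"ry":0,"rz":0}]'; python3 st.py
python3 - <<'E'
from plant import *
import cv2
for n in ["scene"]:
    c=read_camera(n);cv2.imwrite(f"pics/{n}2.png",cv2.resize(c["frame"][150:360,150:430,::-1],None,fx=2.8,fy=2.8))
E
```

```text
time: 3.77
eef_pos: [0.6302, 0.0572, 0.3392]
tcp_rot: [0.998, 0.069, 0.0, -0.0]
contact_force: [1.0, -0.2, 1.1]
opening: 0.701
t 3.77 tcp [0.6302 0.0572 0.3392] shelf [0.085  0.109  0.3392] xang_rel_deg 0.02 zax [ 7.e-04  1.e-04 -1.e+00] F [ 0.99 -0.24  1.06] open 0.701
```

View pics/scene2.png

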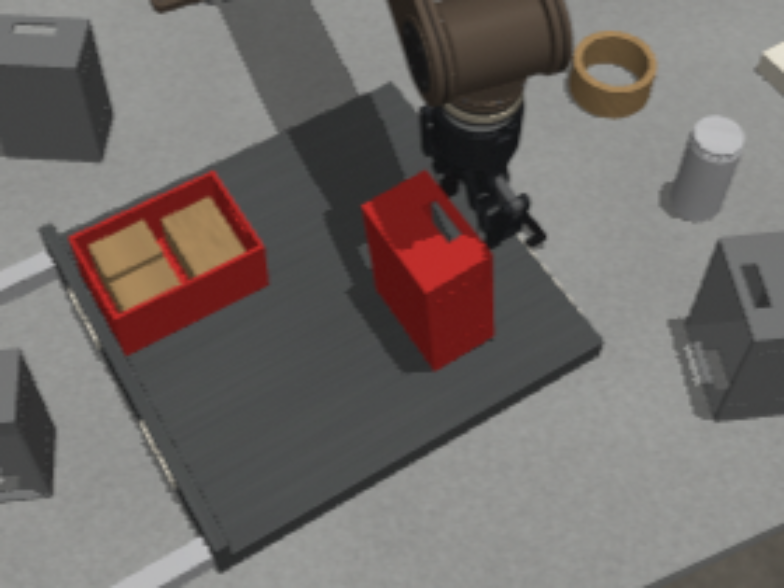

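The bin is tilting about its heel as intended. I'll keep pushing.

```bash
python3 -m jog '[{"grip":0.3,"x":0,"y":6,"z":0,"rx":0,"ry":0,"rz":0},{"grip":0.3,"x":0,"y":6,"z":0,"rx":0,"ry":0,"rz":0},{"grip":0.3,"x":0,"y":6,"z":0,"rx":0,"ry":0,"rz":0},{"grip":0.3,"x":0,"y":6,"z":0,"rx":0,"ry":0,"rz":0},{"grip":0.3,"x":0,"y":6,"z":0,"rx":0,"ry":0,"rz":0},{"grip":0.3,"x":0,"y":6,"z":0,"rx":0,"ry":0,"rz":0},{"grip":0.3,"x":0,"y":6,"z":0,"rx":0,"ry":0,"rz":0}]'; python3 st.py
python3 - <<'E'
from plant import *
import cv2
for n in ["scene"]:
    c=read_camera(n);cv2.imwrite(f"pics/{n}3.png",cv2.resize(c["frame"][150:360,150:430,::-1],None,fx=2.8,fy=2.8))
E
```

```text
time: 4.4
eef_pos: [0.6359, 0.0152, 0.3387]
tcp_rot: [0.998, 0.068, -0.0, 0.0]
contact_force: [0.9, 0.5, 0.4]
opening: 0.699
t 4.4 tcp [0.6359 0.0152 0.3387] shelf [0.085  0.0666 0.3387] xang_rel_deg 0.0 zax [-1.e-04 -1.e-04 -1.e+00] F [0.89 0.47 0.45] open 0.699
```

View pics/scene3.png

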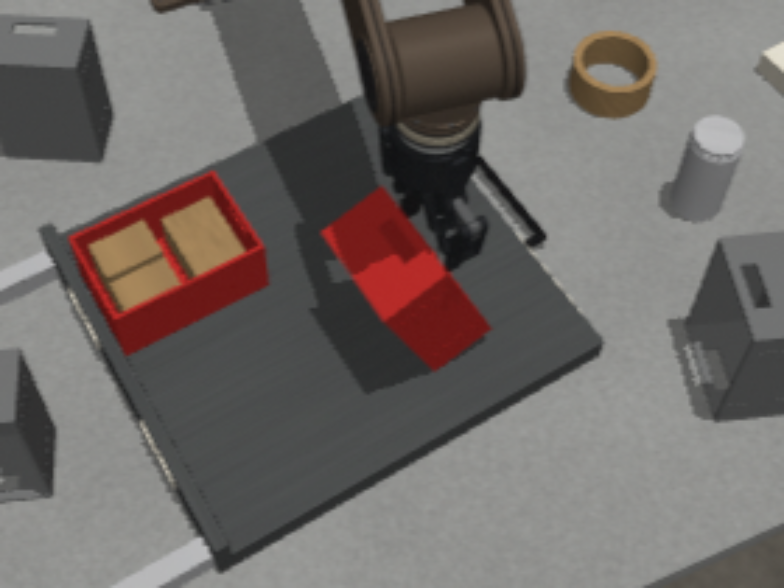

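```bash
python3 -m jog '[{"grip":0.3,"x":0,"y":6,"z":0,"rx":0,"ry":0,"rz":0},{"grip":0.3,"x":0,"y":6,"z":0,"rx":0,"ry":0,"rz":0},{"grip":0.3,"x":0,"y":6,"z":0,"rx":0,"ry":0,"rz":0},{"grip":0.3,"x":0,"y":6,"z":0,"rx":0,"ry":0,"rz":0},{"grip":0.3,"x":0,"y":0,"z":0,"rx":0,"ry":0,"rz":0},{"grip":0.3,"x":0,"y":0,"z":0,"rx":0,"ry":0,"rz":0},{"grip":0.3,"x":0,"y":0,"z":0,"rx":0,"ry":0,"rz":0},{"grip":0.3,"x":0,"y":0,"z":0,"rx":0,"ry":0,"rz":0}]'; python3 st.py
python3 - <<'E'
from plant import *
import cv2
for n in ["scene"]:
    c=read_camera(n);cv2.imwrite(f"pics/{n}4.png",cv2.resize(c["frame"][150:360,150:430,::-1],None,fx=2.8,fy=2.8))
E
```

```text
time: 5.12
eef_pos: [0.6391, -0.0076, 0.3387]
tcp_rot: [0.998, 0.069, -0.0, -0.0]
contact_force: [-0.1, 0.5, 0.7]
opening: 0.7
t 5.12 tcp [ 0.6391 -0.0076  0.3387] shelf [0.085  0.0436 0.3387] xang_rel_deg 0.02 zax [-0.e+00  2.e-04 -1.e+00] F [-0.07  0.53  0.68] open 0.7
```

View pics/scene4.png

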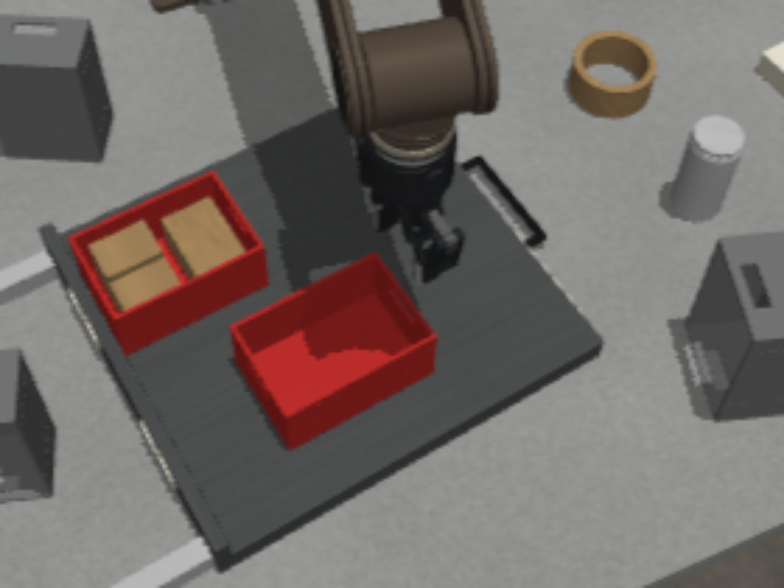

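The bin is tipped and flat, open side up. I'll measure its pose from its rim corners.

Run:
```python
from h import *; from plant import read_camera
sc=read_camera("scene")
L=np.array([[-.055,-.08,.1],[-.055,.08,.1],[.055,.08,.1],[.055,-.08,.1]])
px=np.array([[232,327],[376,256],[436,337],[288,413]])/2.8+150
b,f=fit([(sc,L,px)],[.65,-.1,.1]);print(b.round(4),f.round(1))
S=[.5608,-.0624,.137]
print("bin ctr in shelf",(rz(S[2]).T@np.array([b[0]-S[0],b[1]-S[1],0])).round(4),"rel ang",b[2]-S[2])
```

```text
[ 0.6508 -0.0853  0.1304] [-0.6 -0.6  0.4 -1.5  0.7 -0.  -0.5  1.7]
bin ctr in shelf [ 0.086  -0.0349  0.    ] rel ang -0.0066380800267796525
```

```bash
python3 -m jog '[{"grip":0.3,"x":0,"y":-20,"z":0,"rx":0,"ry":0,"rz":0},{"grip":0.3,"x":0,"y":-20,"z":0,"rx":0,"ry":0,"rz":0},{"grip":0.3,"x":0,"y":-20,"z":0,"rx":0,"ry":0,"rz":0},{"grip":0.3,"x":0,"y":0,"z":25,"rx":0,"ry":0,"rz":0},{"grip":0.3,"x":0,"y":0,"z":30,"rx":0,"ry":0,"rz":0},{"grip":0.3,"x":0,"y":0,"z":30,"rx":0,"ry":0,"rz":0},{"grip":0.3,"x":0,"y":0,"z":22,"rx":0,"ry":0,"rz":0},{"grip":0.3,"x":0,"y":0,"z":10,"rx":0,"ry":0,"rz":0}]'; python3 st.py 0.086 0.1 0.222
python3 - <<'E'
from plant import *
import cv2
for n in ["scene"]:
    c=read_camera(n);cv2.imwrite(f"pics/{n}5.png",cv2.resize(c["frame"][150:360,150:430,::-1],None,fx=2.8,fy=2.8))
E
```

```text
time: 5.88
eef_pos: [0.6293, 0.0521, 0.2177]
tcp_rot: [0.998, 0.069, -0.003, -0.0]
contact_force: [-1.0, 0.0, -0.5]
opening: 0.701
t 5.88 tcp [0.6293 0.0521 0.2177] shelf [0.0835 0.104  0.2177] xang_rel_deg 0.04 zax [-6.5e-03  5.0e-04 -1.0e+00] F [-1.03  0.04 -0.48] open 0.701
delta tool mm [ 2.4  4.  -4.4]
```

View pics/scene5.png

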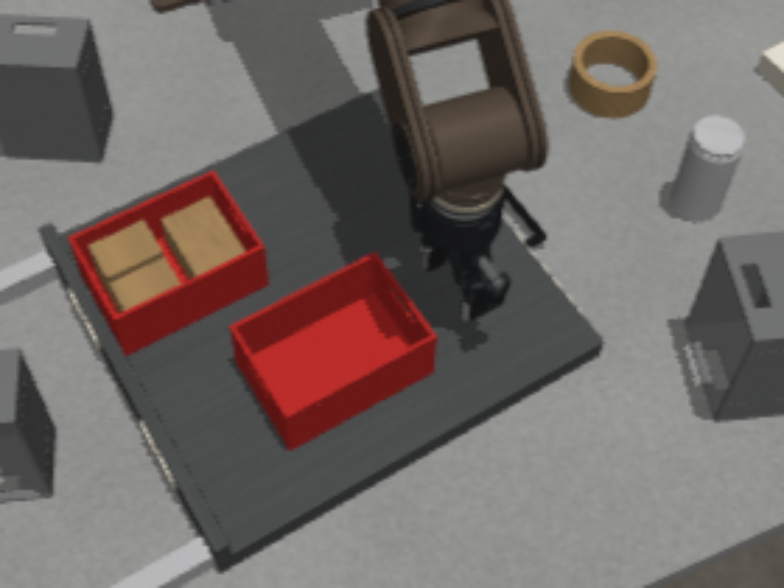

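```bash
python3 -m jog '[{"grip":0.3,"x":1,"y":10,"z":0,"rx":0,"ry":0,"rz":0},{"grip":0.3,"x":0,"y":10,"z":0,"rx":0,"ry":0,"rz":0},{"grip":0.3,"x":0,"y":10,"z":0,"rx":0,"ry":0,"rz":0},{"grip":0.3,"x":0,"y":8,"z":0,"rx":0,"ry":0,"rz":0},{"grip":0.3,"x":0,"y":8,"z":0,"rx":0,"ry":0,"rz":0},{"grip":0.3,"x":0,"y":8,"z":0,"rx":0,"ry":0,"rz":0},{"grip":0.3,"x":0,"y":8,"z":0,"rx":0,"ry":0,"rz":0},{"grip":0.3,"x":0,"y":8,"z":0,"rx":0,"ry":0,"rz":0}]'; python3 st.py
python3 - <<'E'
from plant import *
import cv2
for n in ["scene"]:
    c=read_camera(n);cv2.imwrite(f"pics/{n}6.png",cv2.resize(c["frame"][150:360,150:430,::-1],None,fx=2.8,fy=2.8))
E
```

```text
time: 6.6
eef_pos: [0.6417, -0.018, 0.2223]
tcp_rot: [0.998, 0.069, 0.0, -0.0]
contact_force: [-0.3, 4.3, 1.4]
opening: 0.7
t 6.6 tcp [ 0.6417 -0.018   0.2223] shelf [0.0862 0.033  0.2223] xang_rel_deg 0.01 zax [ 6.e-04  8.e-04 -1.e+00] F [-0.25  4.27  1.43] open 0.7
```

View pics/scene6.png

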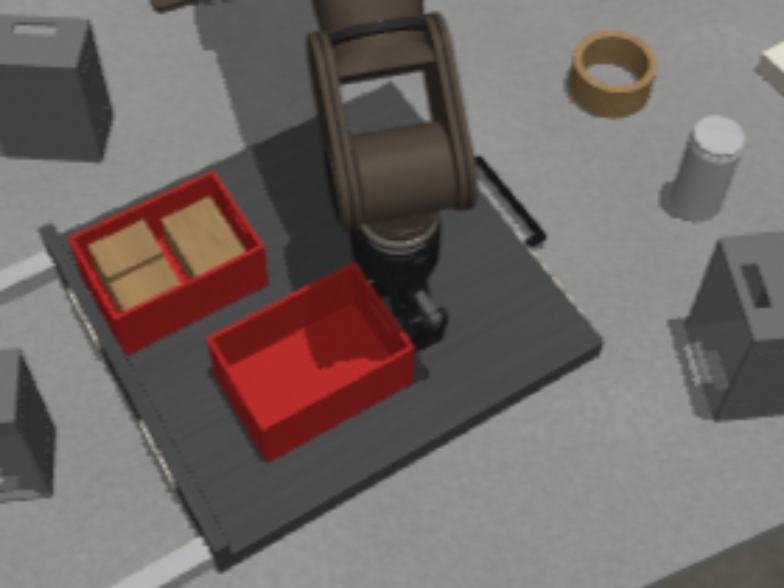

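The bin slides straight with about 4 N of force. I'll carry on another 56 mm.

```bash
python3 -m jog '[{"grip":0.3,"x":0,"y":8,"z":0,"rx":0,"ry":0,"rz":0},{"grip":0.3,"x":0,"y":8,"z":0,"rx":0,"ry":0,"rz":0},{"grip":0.3,"x":0,"y":8,"z":0,"rx":0,"ry":0,"rz":0},{"grip":0.3,"x":0,"y":8,"z":0,"rx":0,"ry":0,"rz":0},{"grip":0.3,"x":0,"y":8,"z":0,"rx":0,"ry":0,"rz":0},{"grip":0.3,"x":0,"y":8,"z":0,"rx":0,"ry":0,"rz":0},{"grip":0.3,"x":0,"y":8,"z":0,"rx":0,"ry":0,"rz":0},{"grip":0.3,"x":0,"y":0,"z":0,"rx":0,"ry":0,"rz":0}]'; python3 st.py
python3 - <<'E'
from plant import *
import cv2
for n in ["scene"]:
    c=read_camera(n);cv2.imwrite(f"pics/{n}7.png",cv2.resize(c["frame"][150:360,150:430,::-1],None,fx=2.8,fy=2.8))
E
```

```text
time: 7.32
eef_pos: [0.6493, -0.0751, 0.2216]
tcp_rot: [0.998, 0.068, 0.0, 0.001]
contact_force: [-0.4, 0.0, -0.0]
opening: 0.7
t 7.32 tcp [ 0.6493 -0.0751  0.2216] shelf [ 0.086  -0.0247  0.2216] xang_rel_deg -0.05 zax [ 5.0e-04 -1.8e-03 -1.0e+00] F [-0.42  0.05 -0.03] open 0.7
```

View pics/scene7.png

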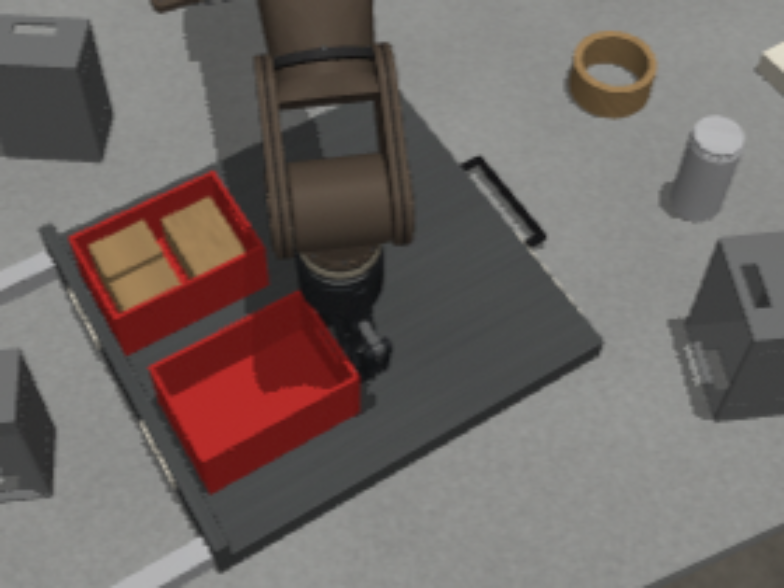

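```bash
python3 -m jog '[{"grip":0.3,"x":0,"y":4,"z":0,"rx":0,"ry":0,"rz":0},{"grip":0.3,"x":0,"y":4,"z":0,"rx":0,"ry":0,"rz":0},{"grip":0.3,"x":0,"y":2,"z":0,"rx":0,"ry":0,"rz":0}]'; python3 st.py;  python3 -m jog '[{"grip":0.3,"x":0,"y":2,"z":0,"rx":0,"ry":0,"rz":0},{"grip":0.3,"x":0,"y":2,"z":0,"rx":0,"ry":0,"rz":0}]'; python3 st.py
```

```text
time: 7.62
eef_pos: [0.6504, -0.0832, 0.2214]
tcp_rot: [0.998, 0.069, -0.0, -0.0]
contact_force: [0.0, 2.6, 0.7]
opening: 0.699
t 7.62 tcp [ 0.6504 -0.0832  0.2214] shelf [ 0.0859 -0.0329  0.2214] xang_rel_deg 0.01 zax [-7.e-04  2.e-04 -1.e+00] F [0.   2.6  0.67] open 0.699
time: 7.78
eef_pos: [0.6507, -0.0848, 0.2214]
tcp_rot: [0.998, 0.068, -0.001, -0.003]
contact_force: [-3.4, 17.7, 3.8]
opening: 0.699
t 7.78 tcp [ 0.6507 -0.0848  0.2214] shelf [ 0.086  -0.0345  0.2214] xang_rel_deg -0.04 zax [-0.0026  0.0067 -1.    ] F [-3.36 17.67  3.83] open 0.699
```

Force rose to 18 N, so the bin is against the rail. I'll hold briefly and check.

```bash
python3 -m jog '[{"grip":0.3,"x":0,"y":0,"z":0,"rx":0,"ry":0,"rz":0},{"grip":0.3,"x":0,"y":0,"z":0,"rx":0,"ry":0,"rz":0}]'; python3 -m jog '[{"grip":0.3,"x":0,"y":-6,"z":0,"rx":0,"ry":0,"rz":0},{"grip":0.3,"x":0,"y":-15,"z":0,"rx":0,"ry":0,"rz":0},{"grip":0.3,"x":0,"y":-30,"z":0,"rx":0,"ry":0,"rz":0},{"grip":0.3,"x":0,"y":-30,"z":0,"rx":0,"ry":0,"rz":0},{"grip":0.3,"x":0,"y":-30,"z":0,"rx":0,"ry":0,"rz":0},{"grip":0.3,"x":0,"y":-20,"z":-20,"rx":0,"ry":0,"rz":0},{"grip":0.3,"x":0,"y":-20,"z":-30,"rx":0,"ry":0,"rz":0},{"grip":0.3,"x":0,"y":0,"z":-30,"rx":0,"ry":0,"rz":0}]'; python3 st.py
python3 - <<'E'
from plant import *
import cv2
c=read_camera("scene");cv2.imwrite("pics/scene8.png",cv2.resize(c["frame"][170:355,150:390,::-1],None,fx=3.2,fy=3.2,interpolation=cv2.INTER_CUBIC))
c=read_camera("top");cv2.imwrite("pics/top8.png",cv2.resize(c["frame"][110:300,210:420,::-1],None,fx=3.1,fy=3.1,interpolation=cv2.INTER_CUBIC))
E
```

```text
time: 7.95
eef_pos: [0.6507, -0.0846, 0.2214]
tcp_rot: [0.998, 0.068, -0.001, -0.003]
contact_force: [-1.5, 10.5, 2.0]
opening: 0.702
time: 8.62
eef_pos: [0.629, 0.0663, 0.301]
tcp_rot: [0.998, 0.07, -0.002, -0.0]
contact_force: [0.5, 0.2, 0.9]
opening: 0.698
t 8.62 tcp [0.629  0.0663 0.301 ] shelf [0.0851 0.1182 0.301 ] xang_rel_deg 0.21 zax [-3.5e-03  5.0e-04 -1.0e+00] F [0.47 0.18 0.92] open 0.698
```

View pics/scene8.png

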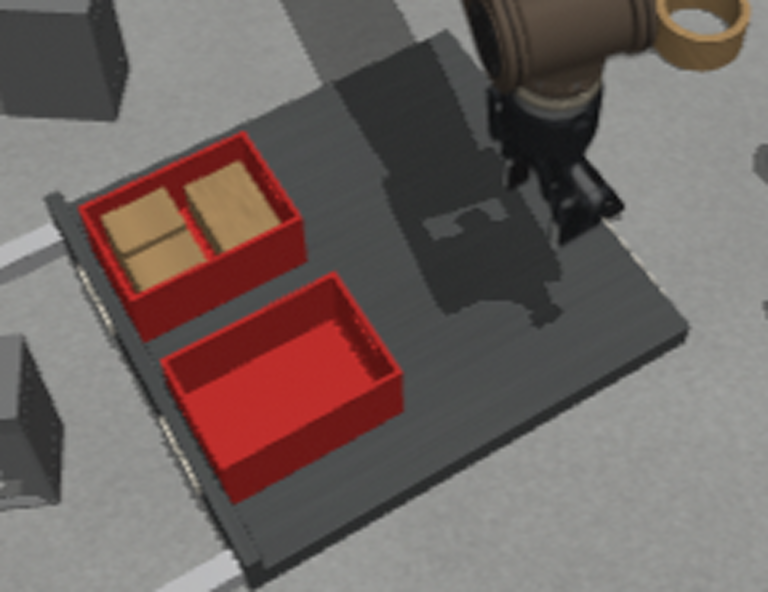

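View pics/top8.png

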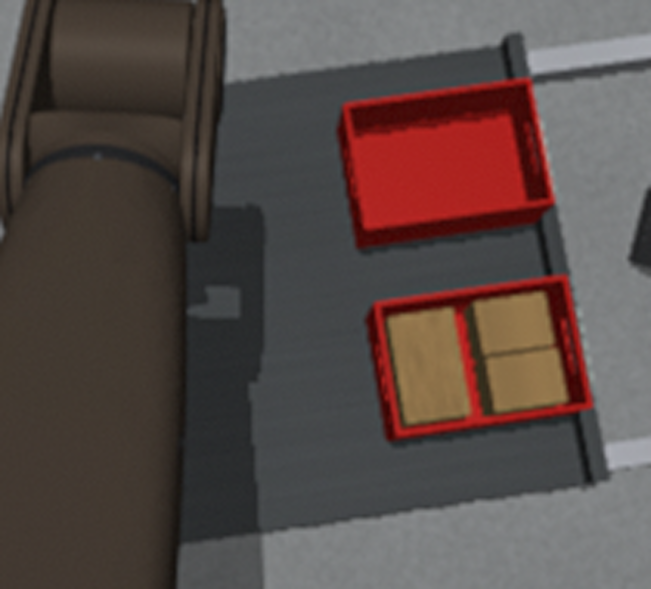

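Run:
```python
from h import *; from plant import read_camera
sc=read_camera("scene");top=read_camera("top")
zt=lambda l:np.array(l)/3.1+[210,110]
zs=lambda l:np.array(l)/3.2+[150,170]
L=np.array([[-.055,-.08,.1],[-.055,.08,.1],[.055,.08,.1],[.055,-.08,.1]])
S=[.5608,-.0624,.137]
A=(sc,L,zs([[163,360],[334,274],[402,374],[226,468]]))
B=(top,L,zt([[553,206],[358,237],[340,103],[530,80]]))
for o in ([A],[B],[A,B]):
    b,f=fit(o,[.65,-.1,.1])
    print("bin ctr in shelf",(rz(S[2]).T@np.array([b[0]-S[0],b[1]-S[1],0])).round(4),"rel ang",(b[2]-S[2]).round(4),f.round(1))
B=(top,L,zt([[592,408],[390,440],[368,300],[570,276]]))
A=(sc,L,zs([[80,209],[245,133],[303,218],[130,293]]))
for o in ([A],[B]):
    b,f=fit(o,[.65,-.1,.1])
    print("nb in shelf",(rz(S[2]).T@np.array([b[0]-S[0],b[1]-S[1],0])).round(4),"rel ang",(b[2]-S[2]).round(4),f.round(1))
# compare neighbour with the start frame
import cv2
```

```text
bin ctr in shelf [ 0.0861 -0.1263  0.    ] rel ang 0.0028 [-0.5  0.1  0.7 -0.9  0.7 -0.5 -0.8  1. ]
bin ctr in shelf [ 0.0822 -0.125   0.    ] rel ang -0.0083 [-0.3  0.3  0.8 -1.4  0.1  0.9 -0.6  0.4]
bin ctr in shelf [ 0.084  -0.1256  0.    ] rel ang -0.0028 [-0.6 -0.8  0.7 -1.5  0.5 -1.  -1.2  0.1 -0.1 -0.6  1.1 -2.   0.1  0.4
 -0.6 -0.5]
nb in shelf [-0.0865 -0.1241  0.    ] rel ang -0.0129 [-0.3 -1.4  0.3 -1.1 -0.  -0.1  0.1  2.2]
nb in shelf [-0.0866 -0.1235  0.    ] rel ang -0.012 [-0.6  0.5  0.9 -1.2  1.2  0.6 -1.5  0.1]
```

The measured lead sits about 2 mm closer to the rail than the neighbour's end, whose gap is known to be 2 mm. So the bin is home and square. I'll let the arm settle, check the bystanders, and hand in.

```bash
python3 -m jog '[{"grip":0.3,"x":0,"y":0,"z":-20,"rx":0,"ry":0,"rz":0},{"grip":0.3,"x":0,"y":0,"z":0,"rx":0,"ry":0,"rz":0},{"grip":0.3,"x":0,"y":0,"z":0,"rx":0,"ry":0,"rz":0},{"grip":0.3,"x":0,"y":0,"z":0,"rx":0,"ry":0,"rz":0}]'
python3 - <<'E'
from plant import *
import cv2,numpy as np
a=cv2.imread("pics/scene0.png").astype(int);b=read_camera("scene")["frame"][:,:,::-1].astype(int)
d=np.abs(a-b).max(2)
for n,(r0,r1,c0,c1) in dict(nb=(210,280,172,246),can=(190,232,388,418),tape=(160,192,352,386)).items(): print(n,(d[r0:r1,c0:c1]>25).mean().round(3))
cv2.imwrite("pics/scene9.png",b)
sign_off()
E
```

```text
time: 9.15
eef_pos: [0.6301, 0.0623, 0.3201]
tcp_rot: [0.998, 0.068, -0.001, -0.0]
contact_force: [0.1, 0.5, -1.4]
opening: 0.701
nb 0.086
can 0.0
tape 0.047
the job is handed in; nothing more can be done[ WARN:0@0.836] global loadsave.cpp:1063 imwrite_ Unsupported depth image for selected encoder is fallbacked to CV_8U.
```

View pics/scene9.png

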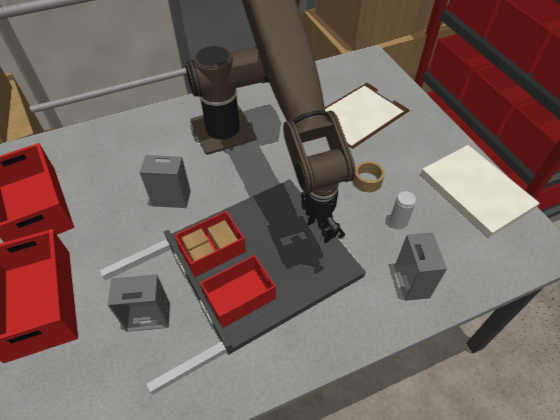

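The bin is down on its base with the open side up, pushed home and square against the rear rail. I handed the job in at about 9.2 s. I tipped it by its top edge with partly opened fingers, then pushed its rear end low along the shelf until the force rose to about 18 N at the rail. The gripper then backed off clear.

**Bin position:** the last camera fit put the front end at about y = -0.206 m in the shelf frame, 4 mm from the rail face. Using the neighbour's known 2 mm gap to correct for camera error, it is about -0.210 m, in contact. The two cameras disagreed by about 1 mm along the shelf and 4 mm across it. Square error was under 0.01 rad.

**Other objects:**
- **Neighbour:** it measured the same before and after, within 1 mm. 8.6% of pixels around it changed; the picture shows the moved bin beside it, which probably explains that.
- **Can:** no pixels changed.
- **Tape:** 4.7% of pixels around it changed; it looks in place, with the arm now beside it in view. I did not measure it again.

No check failed, but the system reports no verdict.

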